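# Set the strap splitter's depth dial by counting clicks and clamp it

### The job

The scale on the strap splitter's depth dial has worn away, so set it by feel: turn the black dial clockwise (seen from above) until it gently meets its end stop, without forcing it against the stop, then turn it back anticlockwise exactly five clicks. Then push the clamp lever gently over to its far end to lock the setting. Leave everything else on the bench where it stands.

Things in the scene. Friction and masses are not known exactly. Their poses are not given: they have to be found in the camera images.
- splitter: Strap splitter fixed to the bench: dark steel deck plate 160 (its x) x 300 (its y) x 12 mm. Origin: centre of the plate's underside, on the bench; z up; -x is its front, towards the robot, give or take its yaw. Grey dial housing 125 x 130 mm centred at (0, -70) mm, flat top 85 mm up. Lever block 70 x 50 mm centred at (0, 100) mm, 47 mm high. Roller frame at (45, 58) mm, 82 mm high.
- dial_centre (a point): Mid-height of the dial's knob, on its vertical axis, 106 mm above the bench (a point of the splitter: it does not turn). The dial is a round fluted black knob, 50 mm across, 34 mm tall (89 to 123 mm above the bench). It carries no mark and its angle is not reported. It starts 2 to 6 clicks anticlockwise of the last rest position at its clockwise end.
- dial_foot (a point): Foot of the dial's axis on the housing's flat top, 85 mm above the bench (does not turn). Clicks: the dial has a rest position every 15 degrees. Between two rests the torque first opposes the turn with up to about 0.2 N m, passes zero half way, then pulls onward to the next rest. Let go, it springs to the nearest rest.
- dial_top (a point): Centre of the knob's top, 123 mm above the bench (does not turn). Sprung end stop, from 2 degrees clockwise beyond the last rest: resistance climbs about 0.1 N m a degree to 0.3 N m, more than any click, at 4 to 5 degrees past the last rest. Over 10 degrees past it (0.6 N m and up) forces the stop. Let go, the dial springs back to the last rest; clicks count from there.
- pin_top (a point): Centre of the top of the setting pin, a brass pin 8 mm across that rises from the housing's top at (50, -122) mm of the splitter. Driven by the dial: 0.2 mm up for every click anticlockwise. At the last clockwise rest it stands some 3 to 5 mm proud of the housing.
- clamp (a joint): Angle of the clamp lever, rad: 0 = open, leaning 0.5 rad to the splitter's -x; 1.0 = locked, leaning 0.5 rad to +x, against its hard end stop. Friction 0.25 N m (about 3 N at the ball); it stays where it is left.
- clamp_pivot (a point): The clamp lever's pivot, at (0, 100, 34) mm of the splitter; the lever turns about the splitter's y axis here.
- clamp_tip (a point): Centre of the black ball, 26 mm across, at the end of the clamp lever, a steel rod 10 mm thick. Ball centre 80 mm from the pivot: 104 mm above the bench at either end of the swing, 114 mm when upright.
- anvil: Steel rivet anvil, a disc 32 mm across, 20 mm tall, standing on the splitter's deck between housing and lever block; leave alone. Origin: centre of its underside.
- dye_bottle: Amber dye bottle, 46 mm across, 115 mm tall, upright beside the splitter; leave alone. Origin: centre of its underside.
- cream_jar: White jar, 52 mm across, 62 mm tall, upright on the other side of the splitter; leave alone. Origin: centre of its underside.
- slicker: Wooden edge slicker, 34 mm across, 66 mm tall, standing in front of the splitter; leave alone. Origin: centre of its underside.
- spool: Brown thread spool, 44 mm across, 45 mm tall, beyond the splitter; leave alone. Origin: centre of its underside.
- finish_bottle: Black bottle, 40 mm across, 120 mm tall, beyond the splitter; leave alone. Origin: centre of its underside.
- mallet: Wooden mallet, 240 mm long, lying on the bench to the right (-y) of the splitter; leave alone. Origin: middle of its underside (as lying).

How it is judged (in metres and radians):
On the way, in this order (a step that is already met when the one before it is completed fails the run):
1. the dial is wound clockwise to its last rest position at the end stop (pin within 0.06 mm of its lowest rest), the clamp lever still open (z of pin_top in the frame of splitter below 0.08906 m and value of joint clamp below 0.25 rad), for 0.1 s.
2. the dial is five clicks anticlockwise of that position (pin 1.0 mm higher, within 0.08 mm, less than half a click), the clamp lever still open (z of pin_top in the frame of splitter between 0.08992 and 0.09008 m and value of joint clamp below 0.25 rad), for 0.3 s.
At the end, for the whole second after the job is handed in: the dial rests five clicks anticlockwise of its end-stop rest position (setting pin 1.0 mm above its lowest rest, within 0.08 mm; a click is 0.2 mm) and the clamp lever is at rest past 0.88 rad of its 1.0 rad swing (z of pin_top in the frame of splitter between 0.08992 and 0.09008 m and value of joint clamp above 0.88 rad and not (velocity of joint clamp above 0.05 rad/s)); the robot touches nothing.
It fails at once if the dial is forced against its end stop, more than 10 degrees past the last rest position (z of pin_top in the frame of splitter below 0.08887 m).
It fails at once if the clamp lever is pushed with more than 25 N (contact force between anything else and clamp above 25 N).
It fails at once if a bystander is moved more than 25 mm (distance of any of anvil, dye_bottle, cream_jar, slicker, spool, finish_bottle, mallet from where it was at the start of the episode above 0.025 m).
It also fails if it takes over 72 s, if anything falls off the work surface, if the arm or the gripper's body presses on something with over 40 N, if the wrist force passes 120 N, or if a joint passes its speed limit or range.

### The arm

A 7-joint arm with a two-finger parallel gripper is mounted at the origin on the work surface. World frame = base frame: x ahead of the robot, y to its left, z up, the work surface at z = 0. Lengths are in m, angles in degrees, forces in N, time in s.
With the tool pointing down it reaches from about 0.425 to 0.875 m from the base axis. Payload 4.7 kg.
Tool frame: the origin (TCP) lies midway between the tips of the shut fingers; the grasp point (between the pads) lies 19 mm behind it; z points along the fingers, y is the line along which they close (so a half turn about z gives the same grasp; the last joint's range is limited). The gripper opens to 87 mm and grips with 3 to 60 N. Pads are 19 mm wide; open, the fingers measure 117 mm over their backs; the gripper's body (75 mm by 190 mm) begins 51 mm behind the grasp point.
Start: joints at [-65.999, 18.392, -4.016, 83.108, 1.295, 78.541, -3.26], TCP at [0.256, 0.597, 0.223] pointing down, gripper open.
Joint ranges: [-163.93, 163.93], [-17.29, 119.83], [-79.2, 71.16], [3.27, 140.29], [-89.18, 269.18], [5.43, 117.66], [-154.24, 154.24]. Speed limits (degrees/s): [147.25, 147.25, 180, 180, 180, 180, 180].

### API

Orientations are given as [roll, pitch, yaw] about the fixed x, y, z axes, in that order (R = Rz(yaw) Ry(pitch) Rx(roll)).
In Python, from cell import env, viewer, boxes_of, masks_of gives the robot as it stands. The module is installed in compiled form; this text tells all that it offers.
- The arm moves only by the tool apply_moves, never from a script. Its argument "moves" is a list of rows, each a list of 7 numbers: the shift along the tool's x, y, z scaled (see below), then the turn, a rotation vector about the tool's x, y, z scaled (see below), then the opening, from 0 (shut) to 1 (fully open). A call has 1 to 20 rows; each row is the pose to reach, as a shift and turn from the pose commanded when the call began, along the tool's axes at that moment; what a row does not reach only later rows make up. The controller multiplies each number of a shift by 0.2 m and each number of a turn by 1.5 rad. A row lasts 1/10 s, in which the tool goes at most 50 mm and 8.59 degrees, less where a joint would pass 70% of its speed; a pose out of reach is approached as far as the arm can. A call with a number of a shift or a turn outside -1 to 1 is refused whole. A call with a gripper value outside its range is refused whole. The fingers move at their own pace and stop on an object; "grip_force" is the grip in N (left out, the last holds). Time passes only in rows, so rows that repeat a pose let the fingers close. It gives the time, the measured TCP pose, the force, the opening and the grip force at its end, in the units of the state.
- env.get_obs(): the state, without advancing time (a new reading comes with each control period).
- viewer.read_camera(name): name is "scene" or "top"; returns the picture (400x640x3 uint8, red, green, blue); there is no depth.
- viewer.get_calibration(name): a dict with "fov_y" (degrees; the focal length in pixels is half the picture's height over the tangent of half this angle, whatever the lens; pixels are square), "cx", "cy" (the principal point, pixels), "position" and "orientation" of the camera in the world. Camera axes: x right, y up, looking along -z (the intrinsics and any distortion apply to the point x, -y, -z); pixel columns grow to the right and rows downward; lengths in m; the calibration is good to about 2 mm. A picture is of the moment at which its call begins. get_calibration takes no time and is no camera call.
- env.sign_off(): hands the job in; it is judged then, once.
Trained networks look in the newest picture that a camera, given by its name, has taken for a name from the list of things; names that differ only in an ending like _2 or _b are one class to them, and where a whole thing is asked for, a point or a joint stands for the part that bears it (a point fixed in the world has none). Each returns a list of dicts, best first, with "conf" (0 to 1); they miss things now and then, are a little off and sometimes report something else, mostly with a low value. They report only what shows in the picture. A call takes as long as a camera call.
- boxes_of(camera, target): "location" ([column, row] in pixels, amid what is visible of it).
- masks_of(camera, target): "pixels" (400x640 bool, what is visible of it) and "location" ([column, row] in pixels, amid what is visible of it).
The state is a dict: "time_s": time; "qpos": joint angles; "joint_velocities": joint speeds; "effort": joint torques, N m; "tool_pos": TCP position; "tool_rot": TCP orientation; "force": force on the tool from outside, world axes, zero at the start; "wrist_torque": the same for the moment, N m; "grip_width": finger opening in m; "grasp_force": force on a finger pad.
Only numpy, scipy, OpenCV 4.12 (cv2) and the standard library are available. Lean on these libraries where they do the work, as an engineer would, in place of code of your own. Each camera call takes 0.05 s, during which the arm holds its last target. There are 200 camera calls.

## Working session

There is one attempt and no reset: what is moved stays moved. The work goes in short steps, Python scripts to look and compute and a tool call to move; the robot and the scene stay as the last step left them, time stands still between calls to the robot, and variables do not carry over. Pictures are saved under pics/ and viewed, at most 10 in all, crops included, and the job is handed in when it is done.

Besides the shell and the picture viewer there is one more tool, called after ">>>" as a command line: name --pt "numbers of a row" for each row, then --argument value for the rest. apply_moves: Moves the arm, as the interface text tells. Shifts and turns lie within -1 to 1; 1 stands for 0.2 m of shift or 1.5 rad of turn. Its arguments: {"type":"object","properties":{"moves":{"type":"array","items":{"type":"array","items":{"type":"number","minimum":-1,"maximum":1}}},"grip_force":{"type":"number"}},"required":["moves"]}

```bash
mkdir -p pics
cat > h.py <<'E'
import numpy as np, cv2
from scipy.spatial.transform import Rotation as R
from cell import env, viewer, boxes_of, masks_of
def cal(n):
    c=viewer.get_calibration(n); return c
def f(c): return 200/np.tan(np.radians(c['fov_y'])/2)
def rot(c):
    o=np.array(c['orientation'],float)
    return R.from_euler('xyz',o,degrees=True).as_matrix() if o.size==3 else (o if o.shape==(3,3) else R.from_quat(o).as_matrix())
def ray(n,uv):
    c=cal(n); d=np.array([(uv[0]-c['cx'])/f(c),-(uv[1]-c['cy'])/f(c),-1.]); return np.array(c['position']),rot(c)@d
def onz(n,uv,z):
    p,d=ray(n,uv); return p+d*(z-p[2])/d[2]
def proj(n,P):
    c=cal(n); q=rot(c).T@(np.array(P)-c['position']); return np.array([c['cx']+f(c)*q[0]/-q[2], c['cy']+f(c)*q[1]/q[2]])
E
python3 - <<'E'
from h import *
for n in('scene','top'):
    print(cal(n)); im=viewer.read_camera(n); cv2.imwrite(f'pics/{n}0.png',im[:,:,::-1])
    for t in('dial_top','clamp_tip','pin_top','splitter','dye_bottle','cream_jar','slicker','finish_bottle','spool'):
        print(n,t,[(np.round(b['location'],1),round(b['conf'],2)) for b in boxes_of(n,t)[:2]])
print(env.get_obs())
E
```

```text
{'fov_y': 43.88188138218851, 'cx': 311.7677250972981, 'cy': 191.21727389871936, 'position': array([ 1.11375387, -0.80313754,  1.07596771]), 'orientation': array([43.14143026, -1.0598041 , 37.4818826 ])}
scene dial_top [(array([287.5, 201.8]), 0.77)]
scene clamp_tip []
scene pin_top []
scene splitter [(array([290.6, 205.5]), 0.61)]
scene dye_bottle [(array([247.2, 239.6]), 0.8)]
scene cream_jar [(array([323.9, 152.2]), 0.65), (array([245.7, 190.6]), 0.27)]
scene slicker [(array([243.8, 189.4]), 0.63), (array([291.2, 204.7]), 0.33)]
scene finish_bottle [(array([416.2, 178.4]), 0.65)]
scene spool [(array([375.5, 243.5]), 0.63)]
{'fov_y': 45.65250477459911, 'cx': 320.05357556974417, 'cy': 197.35600668945494, 'position': array([ 0.48122119, -0.08759905,  1.24795416]), 'orientation': array([  5.98412783,  -0.20147233, -88.39773517])}
top dial_top [(array([304.2, 237.3]), 0.98)]
top clamp_tip [(array([265.9, 246.2]), 0.57)]
top pin_top [(array([306.4, 237.3]), 0.58)]
top splitter [(array([310.8, 236.5]), 0.56), (array([263.9, 249.5]), 0.18)]
top dye_bottle [(array([388. , 229.7]), 0.77), (a
[... 280 characters left out ...]
': 1.0, 'qpos': array([-65.99947312,  18.39099817,  -4.0171692 ,  83.1085078 ,
         1.29606234,  78.54121348,  -3.25961239]), 'joint_velocities': array([ 0.01602925,  0.02184103, -0.02748909, -0.01606264,  0.07356724,
        0.02543081, -0.02713044]), 'effort': array([ 1.71696070e-04, -4.91109931e+01, -4.02745977e-01, -3.12790239e+01,
       -6.36011618e-02,  3.36303643e-02,  2.55718987e-05]), 'tool_pos': array([0.25601286, 0.59747149, 0.22258878]), 'tool_rot': array([1.79995521e+02, 3.51331684e-03, 1.56809903e+02]), 'force': array([-0.24125873, -0.12894843,  0.35863471]), 'wrist_torque': array([0.00346762, 0.01173171, 0.04470904]), 'grasp_force': 0.0, 'grip_width': 0.08704671730299755}
```

Run:
```python
from h import *
t=cv2.imread('pics/top0.png');s=cv2.imread('pics/scene0.png')
cv2.imwrite('pics/top0c.png',cv2.resize(t[180:310,200:400],None,fx=4,fy=4,interpolation=2))
cv2.imwrite('pics/scene0c.png',cv2.resize(s[130:280,200:400],None,fx=4,fy=4,interpolation=2))
d=onz('top',(304.2,237.3),.123); print(d, proj('scene',d))
c=onz('top',(265.9,246.2),.104);print(c,proj('scene',c))
for n,uv,z in(('dye',(388,229.7),.1),('cream',(224.2,256),.06),('slick',(326.9,283),.06),('fin',(210.7,138.6),.1),('spool',(309.5,137.3),.04)): print(n,onz('top',uv,z))
```

```text
[ 0.5034265  -0.05351564  0.123     ] [294.99632454 171.48745198]
[0.48000657 0.03803265 0.104     ] [308.63264872 155.15641189]
dye [ 0.52781904 -0.25436227  0.1       ]
cream [0.45291038 0.14523327 0.06      ]
slick [ 0.39391278 -0.1111189   0.06      ]
fin [0.73921884 0.18458637 0.1       ]
spool [ 0.76348782 -0.056606    0.04      ]
```

View pics/top0c.png

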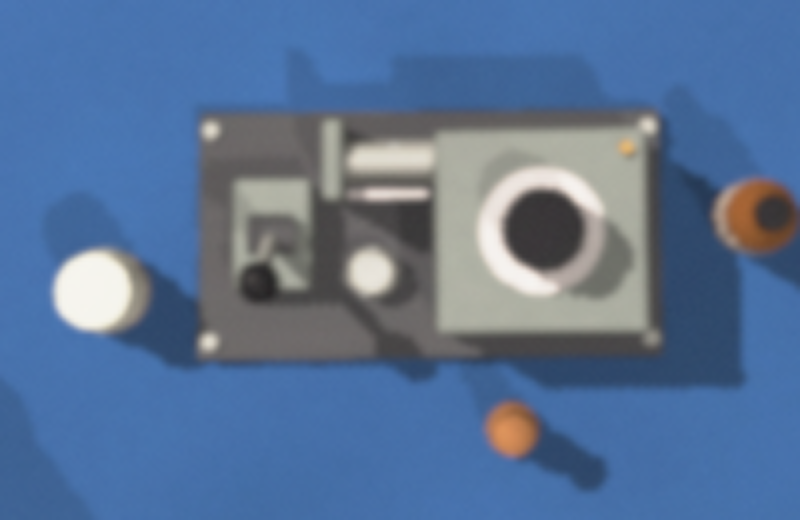

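View pics/scene0c.png

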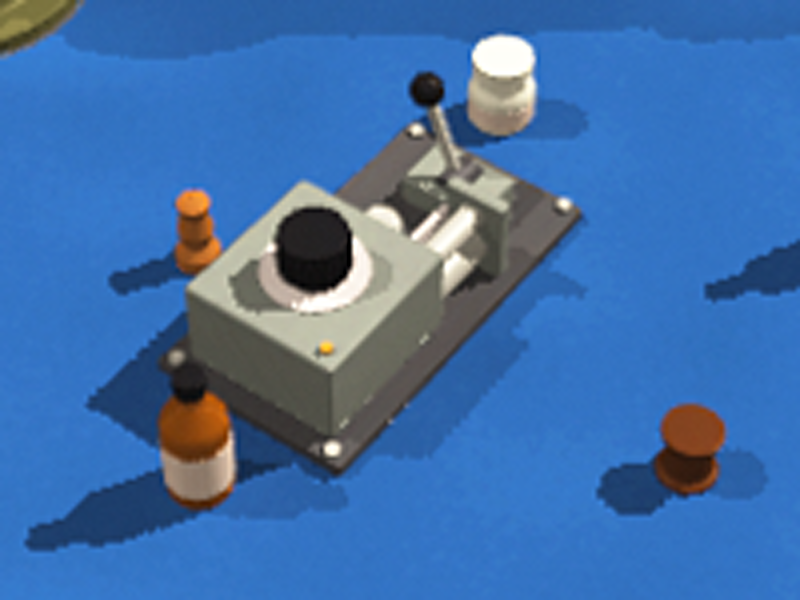

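Run:
```python
from h import *
from scipy.optimize import least_squares
pts={'lb':(-80,150,12),'lt':(80,150,12),'rt':(80,-150,12),'rb':(-80,-150,12),'pin':(50,-122,89),'ball':(-38.4,100,104),'dial':(0,-70,123), 'dm':(0,-70,106)}
T={'lb':(199,360),'lt':(200,109),'pin':(627,147),'ball':(259,283),'dial':(545,232)}
S={'rb':(162,362),'rt':(340,472),'lt':(583,213),'pin':(327,348),'ball':(427,90),'dm':(315,250)}
def P(q,k): 
    a=np.array(pts[k])/1000; return R.from_euler('z',q[2]).apply(a)+[q[0],q[1],0]
def res(q,full=False):
    r=[]
    for n,D,o in(('top',T,(200,180)),('scene',S,(200,130))):
        for k,v in D.items(): r.append(proj(n,P(q,k))-(np.array(v)/4+o))
    return np.array(r) if full else np.ravel(r)
s=least_squares(res,[.5,0,0],loss='soft_l1')
print(s.x,np.degrees(s.x[2]));print(np.round(res(s.x,True),1))
for k in pts: print(k,P(s.x,k))
```

```text
[ 0.50595209 -0.05906487  0.03293309] 1.886926954258536
[[-0.3 -1.3]
 [ 0.1 -0.5]
 [ 0.1 -0.9]
 [ 0.2  2. ]
 [-0.  -1.9]
 [-1.3 -0.7]
 [-0.2 -0.6]
 [ 0.5 -1. ]
 [-0.1  0. ]
 [-2.1  0.1]
 [-0.1 -0.1]]
lb [0.4210564  0.08821962 0.012     ]
lt [0.58096964 0.09348796 0.012     ]
rt [ 0.59084778 -0.20634936  0.012     ]
rb [ 0.43093454 -0.2116177   0.012     ]
pin [ 0.55994209 -0.17935236  0.089     ]
ball [0.4642802 0.0396165 0.104    ]
dial [ 0.50825699 -0.12902691  0.123     ]
dm [ 0.50825699 -0.12902691  0.106     ]
```

```bash
cat >> h.py <<'E'
def blob(im,box,thr=50):
    x0,y0,x1,y1=box; g=im[y0:y1,x0:x1].max(2); m=(g<thr).astype(np.uint8)
    n,l,s,c=cv2.connectedComponentsWithStats(m); i=1+np.argmax(s[1:,4]); return c[i]+[x0,y0],s[i]+np.array([x0,y0,0,0,0])
E
python3 - <<'E'
from h import *
from scipy.optimize import least_squares
t=cv2.imread('pics/top0.png');s=cv2.imread('pics/scene0.png')
for thr in(45,55,70):
    ct,st=blob(t,(318,215,355,260),thr); cs,ss=blob(s,(262,175,295,208),thr)
    print(thr,ct,st,cs,ss)
    # visible-blob model: hull of top & bottom circles
    a=np.linspace(0,2*np.pi,40)
    def hc(n,q):
        p=np.array([proj(n,(q[0]+.025*np.cos(b),q[1]+.025*np.sin(b),z)) for z in(.089,.123) for b in a]).astype(np.float32)
        m=cv2.moments(cv2.convexHull(p)); return np.array([m['m10']/m['m00'],m['m01']/m['m00']]),m['m00']
    for n,c in(('top',ct),('scene',cs)):
        r=least_squares(lambda q:hc(n,q)[0]-c,[.506,-.129],diff_step=1e-3); print(n,r.x,hc(n,r.x)[1])
E
```

```text
Traceback (most recent call last):
  File "h.py", line 18, in blob
    n,l,s,c=cv2.connectedComponentsWithStats(m); i=1+np.argmax(s[1:,4]); return c[i]+[x0,y0],s[i]+np.array([x0,y0,0,0,0])
                                                     ~~~~~~~~~^^^^^^^^^
ValueError: attempt to get argmax of an empty sequence
```

Run:
```python
from h import *
from scipy.optimize import least_squares
t=cv2.imread('pics/top0.png');s=cv2.imread('pics/scene0.png')
for tt,ts in((70,45),(90,55)):
    ct,st=blob(t,(318,215,355,260),tt); cs,ss=blob(s,(262,175,295,208),ts)
    print(ct,st,cs,ss)
    a=np.linspace(0,2*np.pi,40)
    def hc(n,q):
        p=np.array([proj(n,(q[0]+.025*np.cos(b),q[1]+.025*np.sin(b),z)) for z in(.089,.123) for b in a]).astype(np.float32)
        m=cv2.moments(cv2.convexHull(p)); return np.array([m['m10']/m['m00'],m['m01']/m['m00']]),m['m00']
    for n,c in(('top',ct),('scene',cs)):
        r=least_squares(lambda q:hc(n,q)[0]-c,[.506,-.129],diff_step=1e-3); print(n,r.x,hc(n,r.x)[1])
```

```text
[335.6125     236.99166667] [327 229  18  17 240] [278.26265823 191.94620253] [269 182  19  21 316]
top [ 0.50641999 -0.12780561] 355.9823655511718Traceback (most recent call last):
  File "<stdin>", line 12, in <module>
    return func(*args, **kwargs)
    result = trf(vector_fun.fun, vector_fun.jac, x0, f0, J0, lb, ub, ftol, xtol,
                 gtol, max_nfev, x_scale, loss_function, tr_solver,
                 tr_options.copy(), verbose, callback=callback_wrapped)
    return trf_no_bounds(
        fun, jac, x0, f0, J0, ftol, xtol, gtol, max_nfev, x_scale,
        loss_function, tr_solver, tr_options, verbose, callback=callback)
    J = jac(x)
    self._update_jac()
    ~~~~~~~~~~~~~~~~^^
    self.J = self.jac_wrapped(xp_copy(self.x), f0=self.f)
             ~~~~~~~~~~~~~~~~^^^^^^^^^^^^^^^^^^^^^^^^^^^^
    J, dct = approx_derivative(
             ~~~~~~~~~~~~~~~~~^
        self.fun,
        ^^^^^^^^^
    ...<2 lines>...
        **self.finite_diff_options,
        ^^^^^^^^^^^^^^^^^^^^^^^^^^^
    )
    ^
    J, _nfev = _dense_difference(fun_wrapped, x0, f0, h,
               ~~~~~
[... 240 characters left out ...]
in f_evals]
                                    ^^^^^^^
    f = np.atleast_1d(self.fun(x, *self.args, **self.kwargs))
                      ~~~~~~~~^^^^^^^^^^^^^^^^^^^^^^^^^^^^^^
    return np.atleast_1d(self.fun(x))
                         ~~~~~~~~^^^
    return self.f(x, *self.args, **self.kwargs)
           ~~~~~~^^^^^^^^^^^^^^^^^^^^^^^^^^^^^^
  File "<stdin>", line 12, in <lambda>
  File "<stdin>", line 9, in hc
  File "h.py", line 15, in proj
    c=cal(n); q=rot(c).T@(np.array(P)-c['position']); return np.array([c['cx']+f(c)*q[0]/-q[2], c['cy']+f(c)*q[1]/q[2]])
  File "h.py", line 5, in cal
    c=viewer.get_calibration(n); return c
ValueError: time passes only in moves, steps and waits
```

```bash
cat >> h.py <<'E'
def go(p,yaw,ob=None,rpy0=None):
    o=ob or env.get_obs(); R0=R.from_euler('xyz',o['tool_rot'],degrees=True)
    s=R0.inv().apply(np.array(p)-o['tool_pos'])/.2; w=(R0.inv()*R.from_euler('xyz',[180,0,yaw],degrees=True)).as_rotvec()/1.5
    return np.round(s,4),np.round(w,4)
E
python3 - <<'E'
from h import *
print(go((.40,.45,.26),145)); print(R.from_euler('xyz',env.get_obs()['tool_rot'],degrees=True).as_matrix())
E
```

```text
(array([-0.9521, -0.3943, -0.187 ]), array([1.000e-04, 0.000e+00, 1.374e-01]))
[[-9.19203416e-01  3.93783027e-01  8.71491457e-05]
 [ 3.93783032e-01  9.19203417e-01  4.77137020e-05]
 [-6.13189465e-05  7.81764528e-05 -9.99999995e-01]]
```

>>> apply_moves --pt "-0.95 -0.39 -0.18 0 0 0.137 1" --pt "-0.95 -0.39 -0.18 0 0 0.137 1" --pt "-0.95 -0.39 -0.18 0 0 0.137 1" --pt "-0.95 -0.39 -0.18 0 0 0.137 1" --pt "-0.95 -0.39 -0.18 0 0 0.137 1" --pt "-0.95 -0.39 -0.18 0 0 0.137 1"

```text
time_s: 1.6
tool_pos: [0.4023, 0.449, 0.2594]
tool_rot: [179.9, 0.0, 144.7]
force: [-0.4, 0.8, 0.6]
grip_width: 0.0869
grasp_force: 0.0
```

Run:
```python
from h import *
o=env.get_obs();print(o['time_s'],o['tool_pos'],o['tool_rot'],o['qpos'])
print(go((.47,.27,.24),135))
```

```text
1.6 [0.40234048 0.44903817 0.25940105] [1.79918299e+02 3.98392932e-02 1.44728843e+02] [-53.90085306  11.6323136    3.77548341  87.33389935  -0.73657545
  80.97448328   4.64063486]
(array([-0.7931, -0.5356,  0.0968]), array([0.001 , 0.0004, 0.1132]))
```

>>> apply_moves --pt "-0.8 -0.53 0.1 0 0 0.113 1" --pt "-0.8 -0.53 0.1 0 0 0.113 1" --pt "-0.8 -0.53 0.1 0 0 0.113 1" --pt "-0.8 -0.53 0.1 0 0 0.113 1" --pt "-0.8 -0.53 0.1 0 0 0.113 1" --pt "-0.8 -0.53 0.1 0 0 0.113 1"

```text
time_s: 2.2
tool_pos: [0.4694, 0.2736, 0.2383]
tool_rot: [180.0, -0.1, 135.4]
force: [-0.5, 0.7, -0.1]
grip_width: 0.0871
grasp_force: 0.0
```

Run:
```python
from h import *
print(go((.50,.05,.22),125))
```

```text
(array([-0.8943, -0.688 ,  0.0902]), array([-1.000e-04, -9.000e-04,  1.205e-01]))
```

>>> apply_moves --pt "-0.89 -0.69 0.09 0 0 0.12 1" --pt "-0.89 -0.69 0.09 0 0 0.12 1" --pt "-0.89 -0.69 0.09 0 0 0.12 1" --pt "-0.89 -0.69 0.09 0 0 0.12 1" --pt "-0.89 -0.69 0.09 0 0 0.12 1" --pt "-0.89 -0.69 0.09 0 0 0.12 1" --pt "-0.89 -0.69 0.09 0 0 0.12 1"

```text
time_s: 2.9
tool_pos: [0.4998, 0.052, 0.2205]
tool_rot: [180.0, -0.1, 125.2]
force: [-0.6, -0.0, 0.5]
grip_width: 0.0871
grasp_force: 0.0
```

Run:
```python
from h import *
print(go((.507,-.1285,.18),120))
```

```text
(array([-0.7584, -0.4906,  0.2016]), array([ 0.0003, -0.0007,  0.0604]))
```

>>> apply_moves --pt "-0.758 -0.49 0.2 0 0 0.06 1" --pt "-0.758 -0.49 0.2 0 0 0.06 1" --pt "-0.758 -0.49 0.2 0 0 0.06 1" --pt "-0.758 -0.49 0.2 0 0 0.06 1" --pt "-0.758 -0.49 0.2 0 0 0.06 1" --pt "-0.758 -0.49 0.2 0 0 0.06 1" --pt "-0.758 -0.49 0.2 0 0 0.06 1" --pt "-0.758 -0.49 0.2 0 0 0.06 1"

```text
time_s: 3.7
tool_pos: [0.5074, -0.1285, 0.1808]
tool_rot: [180.0, -0.0, 120.1]
force: [0.3, -0.3, -0.1]
grip_width: 0.0868
grasp_force: 0.0
```

Run:
```python
from h import *
o=env.get_obs();print(o)
print(go((.507,-.1285,.094),120))
im=viewer.read_camera('scene'); cv2.imwrite('pics/s1.png',cv2.resize(im[80:280,180:440,::-1],None,fx=3,fy=3))
```

```text
{'time_s': 3.7, 'qpos': array([-20.6210314 ,   4.32651035,  33.69128817, 105.40471983,
        -2.58565967,  70.99326886,  43.9550218 ]), 'joint_velocities': array([ 0.4216895 , -0.11143729,  0.85226025,  0.06612193,  0.26594053,
        0.05606576,  0.0844074 ]), 'effort': array([ 1.20494594e-01, -2.84578997e+01,  1.40455563e+00, -3.00839317e+01,
       -1.87962624e-02,  7.91376061e-02, -6.97793221e-03]), 'tool_pos': array([ 0.50736291, -0.12846879,  0.18076216]), 'tool_rot': array([ 1.79955259e+02, -2.13856541e-02,  1.20118354e+02]), 'force': array([ 0.26233744, -0.29720449, -0.05499385]), 'wrist_torque': array([-0.04977165,  0.05606806,  0.0475016 ]), 'grasp_force': 0.0, 'grip_width': 0.08679583763895359}
(array([ 0.0006, -0.002 ,  0.4338]), array([ 0.0005, -0.0002,  0.0014]))
```

View pics/s1.png

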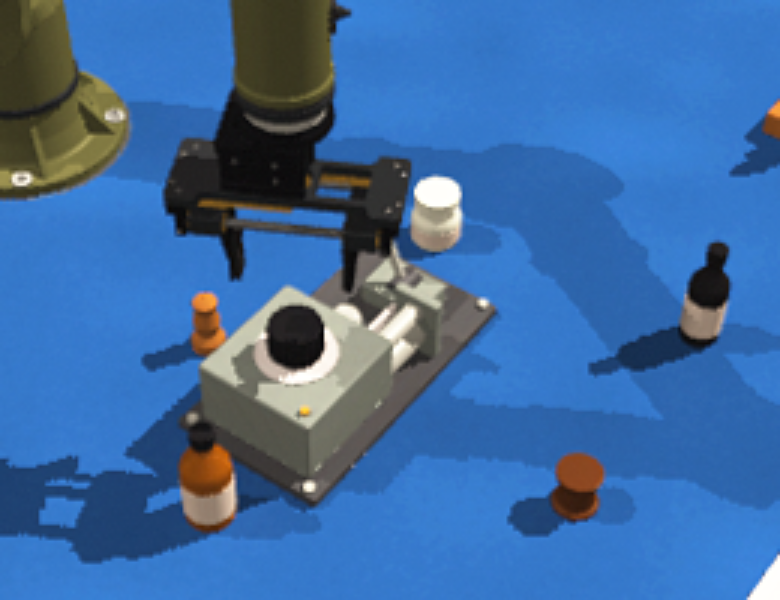

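>>> apply_moves --pt "0 0 0 0 0 -0.1 1" --pt "0 0 0 0 0 -0.2 1" --pt "0 0 0 0 0 -0.3 1" --pt "0 0 0 0 0 -0.4 1" --pt "0 0 0 0 0 -0.5 1" --pt "0 0 0 0 0 -0.6 1" --pt "0 0 0 0 0 -0.7 1" --pt "0 0 0.1 0 0 -0.8 1" --pt "0 0 0.2 0 0 -0.812 1" --pt "0 0 0.25 0 0 -0.812 1" --pt "0 0 0.25 0 0 -0.812 1" --pt "0 0 0.25 0 0 -0.812 1"

```text
time_s: 4.95
tool_pos: [0.507, -0.131, 0.1311]
tool_rot: [-180.0, 0.0, -170.4]
force: [0.6, 0.4, -0.2]
grip_width: 0.0875
grasp_force: 0.0
```

```bash
cat >> h.py <<'E'
def st(goal=None,z=None):
    o=env.get_obs();print(round(o['time_s'],2),'p',np.round(o['tool_pos'],4),'r',np.round(o['tool_rot'],2),'F',np.round(o['force'],2),'T',np.round(o['wrist_torque'],3),'e7',np.round(o['effort'][6],3),'q7',np.round(o['qpos'][6],1),'g',round(o['grip_width'],4),round(o['grasp_force'],1))
E
python3 - <<'E'
from h import *
st();print(go((.507,-.1285,.094),190))
E
```

```text
4.95 p [ 0.507  -0.131   0.1311] r [-1.7999e+02  4.0000e-02 -1.7036e+02] F [ 0.55  0.37 -0.2 ] T [ 0.061  0.001 -0.033] e7 -0.003 q7 114.9 g 0.0875 0.0
(array([-0.0019,  0.0123,  0.1855]), array([-0.0001,  0.0004, -0.0041]))
```

>>> apply_moves --pt "0 0.01 0.1 0 0 0 1" --pt "0 0.01 0.185 0 0 0 1" --pt "0 0.01 0.185 0 0 0 1" --pt "0 0.01 0.185 0 0 0 1" --pt "0 0.01 0.185 0 0 0 1"

```text
time_s: 5.45
tool_pos: [0.5074, -0.1295, 0.095]
tool_rot: [-180.0, 0.1, -170.4]
force: [0.0, 0.8, -0.5]
grip_width: 0.087
grasp_force: 0.0
```

Run:
```python
from h import *
st();im=viewer.read_camera('scene'); cv2.imwrite('pics/s2.png',cv2.resize(im[120:230,220:350,::-1],None,fx=5,fy=5))
st()
```

```text
5.45 p [ 0.5074 -0.1295  0.095 ] r [-1.7997e+02  1.4000e-01 -1.7037e+02] F [ 0.    0.85 -0.54] T [0.018 0.031 0.024] e7 -0.004 q7 115.9 g 0.087 0.0
5.5 p [ 0.5073 -0.1296  0.0949] r [-1.7997e+02  1.4000e-01 -1.7037e+02] F [ 0.54 -0.53  0.57] T [ 0.035  0.057 -0.027] e7 -0.003 q7 115.9 g 0.0868 0.0
```

View pics/s2.png

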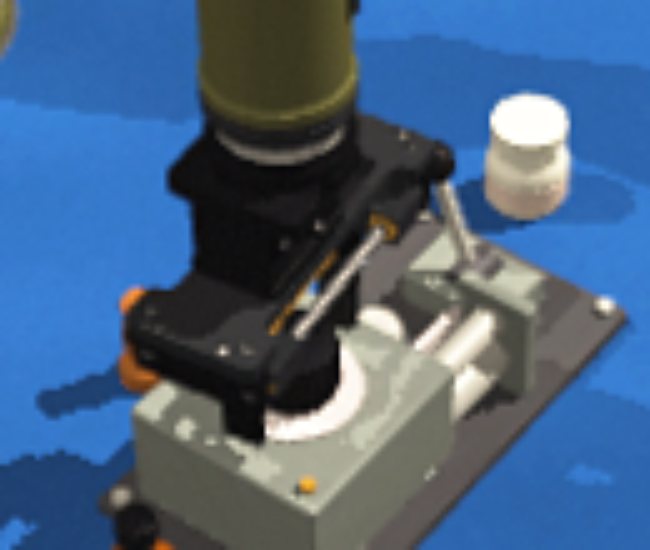

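>>> apply_moves --pt "0 0 0 0 0 0 0.4" --pt "0 0 0 0 0 0 0.4" --pt "0 0 0 0 0 0 0.4" --pt "0 0 0 0 0 0 0.4" --pt "0 0 0 0 0 0 0.4" --pt "0 0 0 0 0 0 0.4" --pt "0 0 0 0 0 0 0.4" --pt "0 0 0 0 0 0 0.4" --grip_force 20

```text
time_s: 6.3
tool_pos: [0.506, -0.1282, 0.0935]
tool_rot: [179.9, -0.0, -170.3]
force: [-1.2, 4.7, 2.1]
grip_width: 0.0491
grasp_force: 20.0
```

Run:
```python
from h import *
st()
```

```text
6.3 p [ 0.506  -0.1282  0.0935] r [ 1.7991e+02 -2.0000e-02 -1.7032e+02] F [-1.21  4.72  2.13] T [ 0.937  0.383 -0.011] e7 0.015 q7 116.0 g 0.0491 20.0
```

>>> apply_moves --pt "0 0 0 0 0 0.05 0.4" --pt "0 0 0 0 0 0.1 0.4" --pt "0 0 0 0 0 0.15 0.4" --pt "0 0 0 0 0 0.2 0.4" --pt "0 0 0 0 0 0.25 0.4" --pt "0 0 0 0 0 0.3 0.4" --pt "0 0 0 0 0 0.349 0.4" --pt "0 0 0 0 0 0.349 0.4" --pt "0 0 0 0 0 0.349 0.4" --pt "0 0 0 0 0 0.349 0.4"

```text
time_s: 7.3
tool_pos: [0.5061, -0.1278, 0.0935]
tool_rot: [179.9, -0.1, 159.7]
force: [-1.3, 4.9, 2.6]
grip_width: 0.0494
grasp_force: 20.0
```

Run:
```python
from h import *
st()
```

```text
7.3 p [ 0.5061 -0.1278  0.0935] r [ 1.7991e+02 -7.0000e-02  1.5974e+02] F [-1.26  4.86  2.63] T [ 1.074  0.34  -0.01 ] e7 0.03 q7 86.6 g 0.0494 20.0
```

>>> apply_moves --pt "0 0 0 0 0 0.02 0.4" --pt "0 0 0 0 0 0.04 0.4" --pt "0 0 0 0 0 0.055 0.4" --pt "0 0 0 0 0 0.07 0.4" --pt "0 0 0 0 0 0.07 0.4" --pt "0 0 0 0 0 0.07 0.4"

```text
time_s: 7.9
tool_pos: [0.5061, -0.1278, 0.0935]
tool_rot: [179.9, -0.1, 153.7]
force: [-1.9, 5.0, 2.5]
grip_width: 0.0497
grasp_force: 20.0
```

Run:
```python
from h import *
st()
```

```text
7.9 p [ 0.5061 -0.1278  0.0935] r [ 1.7992e+02 -8.0000e-02  1.5374e+02] F [-1.89  4.98  2.53] T [1.07  0.346 0.034] e7 -0.071 q7 80.7 g 0.0497 20.0
```

>>> apply_moves --pt "0 0 0 0 0 0.03 0.4" --pt "0 0 0 0 0 0.06 0.4" --pt "0 0 0 0 0 0.09 0.4" --pt "0 0 0 0 0 0.12 0.4" --pt "0 0 0 0 0 0.148 0.4" --pt "0 0 0 0 0 0.148 0.4" --pt "0 0 0 0 0 0.148 0.4"

```text
time_s: 8.6
tool_pos: [0.5062, -0.1277, 0.0935]
tool_rot: [179.9, -0.1, 141.0]
force: [-1.4, 5.5, 2.7]
grip_width: 0.0497
grasp_force: 20.0
```

Run:
```python
from h import *
st()
```

```text
8.6 p [ 0.5062 -0.1277  0.0935] r [ 1.7993e+02 -9.0000e-02  1.4103e+02] F [-1.43  5.46  2.68] T [1.068 0.309 0.079] e7 -0.106 q7 68.2 g 0.0497 20.0
```

>>> apply_moves --pt "0 0 0 0 0 0.015 0.4" --pt "0 0 0 0 0 0.027 0.4" --pt "0 0 0 0 0 0.027 0.4" --pt "0 0 0 0 0 0.027 0.4"

```text
time_s: 9.0
tool_pos: [0.5062, -0.1276, 0.0936]
tool_rot: [179.9, -0.1, 138.7]
force: [-2.0, 5.4, 2.1]
grip_width: 0.0495
grasp_force: 20.0
```

Run:
```python
from h import *
st()
```

```text
9.0 p [ 0.5062 -0.1276  0.0936] r [ 1.7993e+02 -1.0000e-01  1.3871e+02] F [-1.99  5.37  2.1 ] T [1.132 0.3   0.029] e7 -0.071 q7 66.0 g 0.0495 20.0
```

>>> apply_moves --pt "0 0 0 0 0 0.03 0.4" --pt "0 0 0 0 0 0.06 0.4" --pt "0 0 0 0 0 0.06 0.4" --pt "0 0 0 0 0 0.06 0.4"

```text
time_s: 9.4
tool_pos: [0.5062, -0.1276, 0.0935]
tool_rot: [179.9, -0.1, 133.5]
force: [-1.1, 6.0, 1.8]
grip_width: 0.0495
grasp_force: 20.0
```

Run:
```python
from h import *
st()
```

```text
9.4 p [ 0.5062 -0.1276  0.0935] r [ 1.7993e+02 -1.1000e-01  1.3352e+02] F [-1.09  6.    1.84] T [ 1.018  0.391 -0.106] e7 0.129 q7 60.9 g 0.0495 20.0
```

>>> apply_moves --pt "0 0 0 0 0 0.03 0.4" --pt "0 0 0 0 0 0.055 0.4" --pt "0 0 0 0 0 0.08 0.4" --pt "0 0 0 0 0 0.1 0.4" --pt "0 0 0 0 0 0.113 0.4" --pt "0 0 0 0 0 0.113 0.4" --pt "0 0 0 0 0 0.113 0.4"

```text
time_s: 10.1
tool_pos: [0.5063, -0.1275, 0.0935]
tool_rot: [180.0, -0.1, 123.9]
force: [-0.4, 6.0, 1.9]
grip_width: 0.0495
grasp_force: 20.0
```

Run:
```python
from h import *
st()
```

```text
10.1 p [ 0.5063 -0.1275  0.0935] r [ 1.7998e+02 -1.0000e-01  1.2393e+02] F [-0.44  6.03  1.93] T [1.    0.424 0.449] e7 -0.432 q7 51.5 g 0.0495 20.0
```

>>> apply_moves --pt "0 0 0 0 0 -0.03 0.4" --pt "0 0 0 0 0 -0.055 0.4" --pt "0 0 0 0 0 -0.0685 0.4" --pt "0 0 0 0 0 -0.0685 0.4" --pt "0 0 0 0 0 -0.0685 0.4"

```text
time_s: 10.6
tool_pos: [0.5063, -0.1276, 0.0935]
tool_rot: [179.9, -0.1, 129.7]
force: [-1.3, 5.5, 2.1]
grip_width: 0.0495
grasp_force: 20.0
```

Run:
```python
from h import *
st()
```

```text
10.6 p [ 0.5063 -0.1276  0.0935] r [ 1.7994e+02 -1.1000e-01  1.2972e+02] F [-1.3   5.46  2.1 ] T [ 1.146  0.327 -0.036] e7 0.033 q7 57.2 g 0.0495 20.0
```

>>> apply_moves --pt "0 0 0 0 0 -0.05 0.4" --pt "0 0 0 0 0 -0.1 0.4" --pt "0 0 0 0 0 -0.15 0.4" --pt "0 0 0 0 0 -0.2 0.4" --pt "0 0 0 0 0 -0.25 0.4" --pt "0 0 0 0 0 -0.3 0.4" --pt "0 0 0 0 0 -0.35 0.4" --pt "0 0 0 0 0 -0.4 0.4" --pt "0 0 0 0 0 -0.45 0.4" --pt "0 0 0 0 0 -0.5 0.4" --pt "0 0 0 0 0 -0.55 0.4" --pt "0 0 0 0 0 -0.6 0.4" --pt "0 0 0 0 0 -0.65 0.4" --pt "0 0 0 0 0 -0.7 0.4" --pt "0 0 0 0 0 -0.742 0.4" --pt "0 0 0 0 0 -0.742 0.4" --pt "0 0 0 0 0 -0.742 0.4"

```text
time_s: 12.3
tool_pos: [0.5061, -0.1283, 0.0935]
tool_rot: [179.9, -0.0, -166.7]
force: [-2.1, 5.2, 2.8]
grip_width: 0.0495
grasp_force: 20.0
```

Run:
```python
from h import *
st()
```

```text
12.3 p [ 0.5061 -0.1283  0.0935] r [ 1.7991e+02 -1.0000e-02 -1.6667e+02] F [-2.15  5.22  2.79] T [ 1.083  0.39  -0.086] e7 0.182 q7 119.6 g 0.0495 20.0
```

>>> apply_moves --pt "0 0 0 0 0 -0.04 0.4" --pt "0 0 0 0 0 -0.08 0.4" --pt "0 0 0 0 0 -0.12 0.4" --pt "0 0 0 0 0 -0.131 0.4" --pt "0 0 0 0 0 -0.131 0.4" --pt "0 0 0 0 0 -0.131 0.4" --pt "0 0 0 0 0 -0.131 0.4" --pt "0 0 0 0 0 -0.131 0.4"

```text
time_s: 13.1
tool_pos: [0.5061, -0.1284, 0.0935]
tool_rot: [179.9, 0.0, -155.4]
force: [-1.7, 4.5, 2.4]
grip_width: 0.0494
grasp_force: 20.0
```

Run:
```python
from h import *
st()
```

```text
13.1 p [ 0.5061 -0.1284  0.0935] r [ 179.92    0.   -155.43] F [-1.71  4.53  2.43] T [1.204 0.425 0.096] e7 -0.048 q7 130.6 g 0.0494 20.0
```

>>> apply_moves --pt "0 0 0 0 0 0 1" --pt "0 0 0 0 0 0 1" --pt "0 0 0 0 0 0 1" --pt "0 0 0 0 0 0 1" --pt "0 0 0 0 0 0 1" --pt "0 0 0 0 0 0 1"

```text
time_s: 13.7
tool_pos: [0.5063, -0.1295, 0.0936]
tool_rot: [-180.0, 0.0, -155.4]
force: [0.6, 0.7, -0.1]
grip_width: 0.0846
grasp_force: 0.0
```

Run:
```python
from h import *
st()
```

```text
13.7 p [ 0.5063 -0.1295  0.0936] r [-1.7999e+02  1.0000e-02 -1.5538e+02] F [ 0.64  0.7  -0.13] T [0.088 0.018 0.001] e7 -0.001 q7 130.7 g 0.0846 0.0
```

>>> apply_moves --pt "0 0 -0.2 0 0 0 1" --pt "0 0 -0.4 0 0 0 1" --pt "0 0 -0.5 0 0 0.09 0.6" --pt "0 0 -0.5 0 0 0.18 0.6" --pt "0 0 -0.5 0 0 0.27 0.6" --pt "0 0 -0.5 0 0 0.36 0.6" --pt "0 0 -0.5 0 0 0.45 0.6" --pt "0 0 -0.5 0 0 0.54 0.6" --pt "0 0 -0.5 0 0 0.63 0.6" --pt "0 0 -0.5 0 0 0.72 0.6" --pt "0 0 -0.5 0 0 0.81 0.6" --pt "0 0 -0.5 0 0 0.9 0.6" --pt "0 0 -0.5 0 0 0.9 0.6"

```text
time_s: 15.0
tool_pos: [0.5062, -0.1294, 0.1936]
tool_rot: [180.0, 0.0, 127.3]
force: [1.3, -0.7, -0.1]
grip_width: 0.0526
grasp_force: 0.0
```

Run:
```python
from h import *
st();print(go((.468,.04,.18),91.9))
im=viewer.read_camera('scene'); cv2.imwrite('pics/s3.png',cv2.resize(im[130:230,240:360,::-1],None,fx=6,fy=6))
```

```text
15.0 p [ 0.5062 -0.1294  0.1936] r [1.8000e+02 1.0000e-02 1.2726e+02] F [ 1.34 -0.71 -0.09] T [-0.121 -0.005  0.056] e7 -0.951 q7 50.7 g 0.0526 0.0
(array([0.7898, 0.3607, 0.0677]), array([1.000e-04, 1.000e-04, 4.114e-01]))
```

View pics/s3.png

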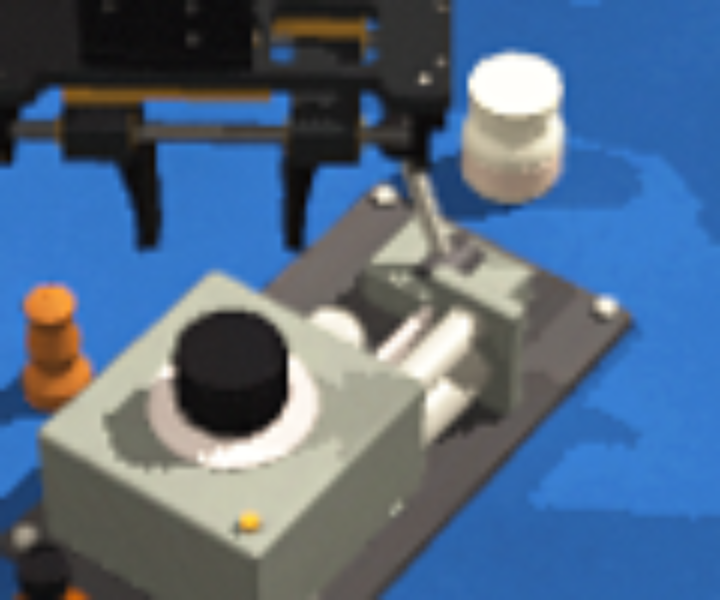

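>>> apply_moves --pt "0.2 0.09 0.06 0 0 0.09 0.7" --pt "0.4 0.18 0.06 0 0 0.18 0.7" --pt "0.6 0.27 0.06 0 0 0.27 0.7" --pt "0.79 0.36 0.06 0 0 0.36 0.7" --pt "0.79 0.36 0.06 0 0 0.411 0.7" --pt "0.79 0.36 0.06 0 0 0.411 0.7" --pt "0.79 0.36 0.06 0 0 0.411 0.7" --pt "0.79 0.36 0.06 0 0 0.411 0.7"

```text
time_s: 15.85
tool_pos: [0.4681, 0.0385, 0.1816]
tool_rot: [180.0, 0.0, 92.0]
force: [0.6, -0.6, -1.0]
grip_width: 0.0612
grasp_force: 0.0
```

Run:
```python
from h import *
st();print(go((.468,.04,.093),91.9))
im=viewer.read_camera('top'); cv2.imwrite('pics/t3.png',cv2.resize(im[200:300,200:360,::-1],None,fx=5,fy=5))
im=viewer.read_camera('scene'); cv2.imwrite('pics/s4.png',cv2.resize(im[110:210,250:370,::-1],None,fx=6,fy=6))
```

```text
15.85 p [0.4681 0.0385 0.1816] r [1.7999e+02 2.0000e-02 9.1980e+01] F [ 0.56 -0.65 -1.04] T [-0.071  0.078 -0.008] e7 0.031 q7 -6.9 g 0.0612 0.0
(array([ 7.700e-03, -4.000e-04,  4.431e-01]), array([0.0002, 0.0002, 0.0009]))
```

View pics/s4.png

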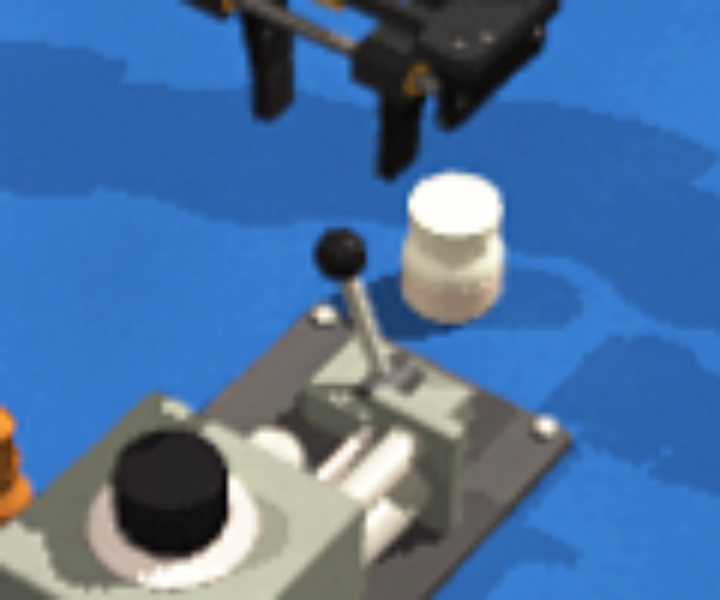

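Run:
```python
from h import *
print(onz('top',(264.75,250.75),.105), onz('scene',(306.7,152.3),.105), proj('scene',(.468,.0385,.1816)))
```

```text
[0.46912375 0.04023771 0.105     ] [0.46885664 0.04328538 0.105     ] [305.70256998 132.63132137]
```

>>> apply_moves --pt "0.012 0.005 0.2 0 0 0 0.7" --pt "0.012 0.005 0.35 0 0 0 0.7" --pt "0.012 0.005 0.443 0 0 0 0.7" --pt "0.012 0.005 0.443 0 0 0 0.7" --pt "0.012 0.005 0.443 0 0 0 0.7"

```text
time_s: 16.45
tool_pos: [0.4691, 0.0419, 0.0933]
tool_rot: [180.0, 0.0, 91.9]
force: [0.3, 0.4, -0.6]
grip_width: 0.0609
grasp_force: 0.0
```

Run:
```python
from h import *
st()
```

```text
16.45 p [0.4691 0.0419 0.0933] r [1.7999e+02 1.0000e-02 9.1940e+01] F [ 0.29  0.39 -0.58] T [-0.1    0.021 -0.009] e7 0.015 q7 -5.3 g 0.0609 0.0
```

>>> apply_moves --pt "0 0.03 0 0 0 0 0.7" --pt "0 0.05 0 0 0 0 0.7" --pt "0 0.065 0 0 0 0 0.7" --pt "0 0.08 0 0 0 0 0.7" --pt "0 0.095 0 0 0 0 0.7" --pt "0 0.11 0 0 0 0 0.7" --pt "0 0.125 0 0 0 0 0.7" --pt "0 0.14 0 0 0 0 0.7" --pt "0 0.155 0 0 0 0 0.7" --pt "0 0.17 0 0 0 0 0.7" --pt "0 0.185 0 0 0 0 0.7" --pt "0 0.2 0 0 0 0 0.7"

```text
time_s: 17.65
tool_pos: [0.5078, 0.0438, 0.0927]
tool_rot: [-179.9, -0.0, 92.0]
force: [-4.0, 0.3, 2.3]
grip_width: 0.061
grasp_force: 2.2
```

Run:
```python
from h import *
st()
```

```text
17.65 p [0.5078 0.0438 0.0927] r [-179.86   -0.     91.97] F [-4.01  0.34  2.33] T [-0.123  1.069 -0.061] e7 -0.025 q7 -2.9 g 0.061 2.2
```

Force is about 4 N, so the lever is moving. Continue to TCP x ≈ 0.544.

>>> apply_moves --pt "0 0.015 0 0 0 0 0.7" --pt "0 0.03 0 0 0 0 0.7" --pt "0 0.045 0 0 0 0 0.7" --pt "0 0.06 0 0 0 0 0.7" --pt "0 0.075 0 0 0 0 0.7" --pt "0 0.09 0 0 0 0 0.7" --pt "0 0.105 0 0 0 0 0.7" --pt "0 0.12 0 0 0 0 0.7" --pt "0 0.135 0 0 0 0 0.7" --pt "0 0.15 0 0 0 0 0.7" --pt "0 0.165 0 0 0 0 0.7" --pt "0 0.18 0 0 0 0 0.7"

```text
time_s: 18.85
tool_pos: [0.5441, 0.0451, 0.0922]
tool_rot: [-179.9, 0.0, 92.0]
force: [-4.1, -0.1, -3.1]
grip_width: 0.0608
grasp_force: 2.0
```

Run:
```python
from h import *
st()
```

```text
18.85 p [0.5441 0.0451 0.0922] r [-1.7991e+02  1.0000e-02  9.1970e+01] F [-4.07 -0.1  -3.1 ] T [-0.026  0.768 -0.001] e7 -0.01 q7 -1.1 g 0.0608 2.0
```

>>> apply_moves --pt "0 0.01 0 0 0 0 0.7" --pt "0 0.02 0 0 0 0 0.7" --pt "0 0.03 0 0 0 0 0.7" --pt "0 0.04 0 0 0 0 0.7" --pt "0 0.04 0 0 0 0 0.7"

```text
time_s: 19.35
tool_pos: [0.5527, 0.0453, 0.0928]
tool_rot: [-180.0, 0.0, 92.0]
force: [-4.0, -0.9, -2.4]
grip_width: 0.0607
grasp_force: 2.0
```

Run:
```python
from h import *
st()
im=viewer.read_camera('scene'); cv2.imwrite('pics/s5.png',cv2.resize(im[110:210,250:370,::-1],None,fx=6,fy=6))
```

```text
19.35 p [0.5527 0.0453 0.0928] r [-1.7999e+02  1.0000e-02  9.1960e+01] F [-3.98 -0.9  -2.37] T [-0.073  0.836 -0.01 ] e7 0.02 q7 -0.7 g 0.0607 2.0
```

View pics/s5.png

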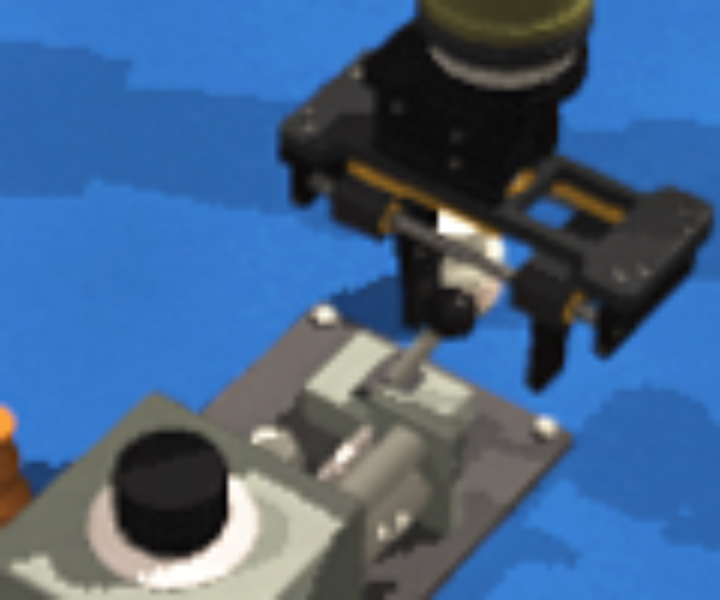

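>>> apply_moves --pt "0 0.004 0 0 0 0 0.7" --pt "0 0.008 0 0 0 0 0.7" --pt "0 0.008 0 0 0 0 0.7"

```text
time_s: 19.7
tool_pos: [0.5543, 0.0454, 0.0929]
tool_rot: [-180.0, 0.0, 92.0]
force: [-3.8, 0.0, -3.3]
grip_width: 0.0608
grasp_force: 2.1
```

>>> apply_moves --pt "0 0.003 0 0 0 0 0.7" --pt "0 0.006 0 0 0 0 0.7" --pt "0 0.006 0 0 0 0 0.7"

```text
time_s: 20.0
tool_pos: [0.5555, 0.0454, 0.0929]
tool_rot: [-180.0, -0.0, 92.0]
force: [-4.7, -0.0, -4.0]
grip_width: 0.0611
grasp_force: 2.2
```

>>> apply_moves --pt "0 0.003 0 0 0 0 0.7" --pt "0 0.005 0 0 0 0 0.7" --pt "0 0.005 0 0 0 0 0.7"

```text
time_s: 20.3
tool_pos: [0.5565, 0.0455, 0.0929]
tool_rot: [-180.0, -0.0, 92.0]
force: [-5.1, -0.6, -3.9]
grip_width: 0.0614
grasp_force: 2.3
```

>>> apply_moves --pt "0 0.003 0 0 0 0 0.7" --pt "0 0.004 0 0 0 0 0.7" --pt "0 0.004 0 0 0 0 0.7"

```text
time_s: 20.6
tool_pos: [0.5567, 0.0455, 0.0929]
tool_rot: [-179.9, -0.0, 92.0]
force: [-6.2, -1.0, -2.8]
grip_width: 0.0608
grasp_force: 3.0
```

>>> apply_moves --pt "0 -0.02 0 0 0 0 0.7" --pt "0 -0.05 0 0 0 0 0.7" --pt "0 -0.07 0 0 0 0 0.7" --pt "0 -0.07 -0.2 0 0 0 0.7" --pt "0 -0.07 -0.4 0 0 0 0.7" --pt "0 -0.07 -0.6 0 0 0 0.7" --pt "0 -0.07 -0.6 0 0 0 0.7" --pt "0 -0.07 -0.6 0 0 0 0.7"

```text
time_s: 21.4
tool_pos: [0.5444, 0.0451, 0.2147]
tool_rot: [179.7, -0.1, 92.0]
force: [-0.0, -0.0, -0.8]
grip_width: 0.0608
grasp_force: 0.0
```

Run:
```python
from h import *
st()
im=viewer.read_camera('scene'); cv2.imwrite('pics/s6.png',cv2.resize(im[110:260,220:420,::-1],None,fx=4,fy=4))
```

```text
21.4 p [0.5444 0.0451 0.2147] r [ 1.7974e+02 -6.0000e-02  9.1960e+01] F [-0.05 -0.03 -0.83] T [-0.04   0.058  0.003] e7 -0.008 q7 -3.4 g 0.0608 0.0
```

View pics/s6.png

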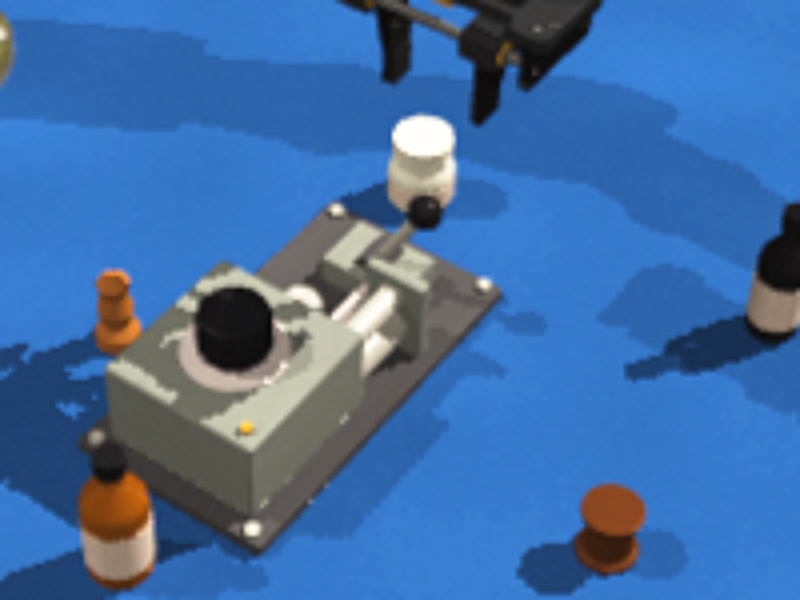

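```bash
python3 -c "
from h import *
print(env.sign_off())"
```

```text
the job is handed in; nothing more can be done
None
```

The job is handed in (no verdict was returned): I turned the dial gently to its end stop (about 0.45 N m, four clicks from its start) and back 75° (five clicks), then pushed the clamp lever to its far stop at about 6 N; nothing else on the bench appears moved in the last picture.

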